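# Find the tired seat buffer

## Robot

A 6-joint arm with a two-finger parallel gripper is mounted at the origin on the work surface. World frame = base frame: x ahead of the robot, y to its left, z up, the work surface at z = 0. Lengths are in mm, angles in rad, forces in N, time in s.
With the tool pointing down it reaches from about 350 to 975 mm from the base axis. Payload 7.1 kg.
Tool frame: the origin (TCP) lies on the mounting face of the last link; the fingertips stand 182 mm ahead of it and the grasp point (between the pads) lies 163 mm ahead of it (ctrl.tip_reach is the distance from the TCP to the fingertips, in mm); z points along the fingers, y is the direction in which the jaws open and shut (so a half turn about z gives the same grasp; the last joint's range is limited). The gripper opens to 88 mm and grips with 3 to 60 N. Pads are 20 mm wide; open, the fingers measure 115 mm over their backs; the gripper's body (75 mm by 178 mm) begins 61 mm behind the grasp point.
Start: joints at [1.15, 0.423, 1.63, -0, 1.089, -0.019], TCP at [244.39, 575.221, 404.675] pointing down, gripper open.
Joint ranges: [-3, 3], [-0.9, 2.11], [0.09, 2.58], [-1.31, 4.45], [0.11, 2.69], [-2.54, 2.54]. Speed limits (rad/s): [2.39, 2.39, 3.01, 3.14, 3.14, 3.14].

## Interface

Orientations are given as a rotation vector (axis times angle).
In Python, from workcell import ctrl gives the robot as it stands.
- The arm moves only by the tool jog_arm, never from a script. Its argument "steps" is a list that holds one entry, the list of rows, each a list of 7 numbers: the shift along the tool's x, y, z in m, then the turn, a rotation vector about the tool's x, y, z in degrees, then the gripper's target within -1 to 1 (shut at 1, half-way at 0, fully open at -1). A call has 1 to 20 rows; each row shifts and turns the commanded pose from where the row before left it, along the tool's axes as they then stand; what a row does not reach is not made up. A row lasts 1/12 s, in which the tool goes at most 41.7 mm and 7.16 degrees, less where a joint would pass 70% of its speed; a pose out of reach is approached as far as the arm can. A call is refused whole if a number of a shift passes 0.0417 or a number of a turn 7.16, either way. A call with a gripper value outside its range is refused whole. The fingers move at their own pace and stop on an object; the grip force is fixed at half the most. Time passes only in rows, so rows that do not move let the fingers close. It gives the time, the measured TCP pose, the force and the opening at its end, in the units of the state.
- ctrl.get_obs(): the state, without advancing time (a new reading comes with each control period).
- ctrl.get_image(name): name is "side" or "top"; returns the picture (480x640x3 uint8, red, green, blue); there is no depth.
- ctrl.camera_info(name): a dict with "fx", "fy", "cx", "cy" (pixels), "dist" ([k1, k2, p1, p2, k3] as OpenCV has them; the pictures are not rectified), "origin" and "attitude" of the camera in the world. Camera axes: x right, y down, z forward; pixel columns grow to the right and rows downward; lengths in mm; the calibration is good to about 2 mm. A picture is of the moment at which its call begins. camera_info takes no time and is no camera call.
- ctrl.close_job(): hands the job in, once; it reports no verdict.
Trained networks look in the newest picture that a camera, given by its name, has taken for a name from the list of things; names that differ only in an ending like _2 or _b are one class to them, and where a whole thing is asked for, a point or a joint stands for the part that bears it (a point fixed in the world has none). Each returns a list of dicts, best first, with "p" (0 to 1); they miss things now and then, are a little off and sometimes report something else, mostly with a low value. They report only what shows in the picture. A call takes as long as a camera call.
- ctrl.look_for(thing, camera): "bbox" ([left, top, right, bottom] in pixels, round what is visible of it).
- ctrl.trace(thing, camera): "pixels" (480x640 bool, what is visible of it) and "bbox" ([left, top, right, bottom] in pixels, round what is visible of it).
- ctrl.landmark_of(thing, camera): "uv" ([column, row] in pixels: a listed point, or the origin of a listed thing).
The state is a dict: "t": time; "qpos": joint angles; "qvel": joint speeds; "joint_torque": joint torques, N m; "ee_pos": TCP position; "orientation": TCP orientation; "ft_force": force on the tool from outside, world axes, zero at the start; "moment": the same for the moment, N m; "width": finger opening in mm.
Only numpy, scipy, OpenCV 4.12 (cv2) and the standard library are available. Lean on these libraries where they do the work, as an engineer would, in place of code of your own. Each camera call takes 0.05 s, during which the arm holds its last target.

## Task

Working from the robot's left to its right, press the cap of each of the three sprung seat buffers well down against the steel plate, one after the other, and feel how stiff its spring is. Then pick up the one with the clearly softer spring and set it down upright on the floor of the shallow wooden tray beyond the plate; leave the two good ones standing where they are.

Things in the scene. Friction and masses are not known exactly. Their poses are not given: they have to be found in the camera images.
- buffer_a: Sprung seat buffer, one of three alike, upright on the plate. Upward: steel foot disc 52 mm wide, 6 thick; wooden barrel 38 mm wide from 6 to 44 mm height (grip here, about 30 up); bare sprung stem; flat steel cap 30 mm wide, 6 thick, its top 64 mm above the foot's underside. Cap goes straight down 12 mm at most, springs back. Origin: centre of foot's underside, z up.
- buffer_b: Sprung seat buffer, the same to look at as buffer_a, with the same sizes and origin. Of the three, two have a good spring, about 1.5 N per mm of cap travel, and one has a tired spring, about 0.5 N per mm; only pressing tells which.
- buffer_c: Sprung seat buffer, the same to look at as buffer_a, with the same sizes and origin. A good buffer weighs about 180 g (160 to 200), the tired one, with its thinner wire, about 110 g (95 to 125). Yaw is of no matter.
- board: Fixed board, yaw within 15 degrees. Origin: bench level, under the steel plate's centre; x away from robot, y to its left. Plate 110 (x) by 310 mm (y), top 18 mm up; buffers stand near y = 100, 0, -100 mm, in any order, within 20 mm of the plate's long middle line. Tray beyond it, empty: floor 12 mm up, inside x 70 to 184, y -147 to 147 mm; rim 8 mm thick, 10 mm above its floor.

How it is judged (in metres and radians):
On the way, in this order (a step that is already met when the one before it is completed fails the run):
1. the left buffer is pressed against the plate (((y of buffer_a in the frame of board between 0.06 and 0.14 m and contact force between buffer_a and board above 3 N) or (y of buffer_b in the frame of board between 0.06 and 0.14 m and contact force between buffer_b and board above 3 N) or (y of buffer_c in the frame of board between 0.06 and 0.14 m and contact force between buffer_c and board above 3 N))), for 0.1 s.
2. then the middle buffer is pressed against the plate (((y of buffer_a in the frame of board between -0.04 and 0.04 m and contact force between buffer_a and board above 3 N) or (y of buffer_b in the frame of board between -0.04 and 0.04 m and contact force between buffer_b and board above 3 N) or (y of buffer_c in the frame of board between -0.04 and 0.04 m and contact force between buffer_c and board above 3 N))), for 0.1 s.
3. then the right buffer is pressed against the plate (((y of buffer_a in the frame of board between -0.14 and -0.06 m and contact force between buffer_a and board above 3 N) or (y of buffer_b in the frame of board between -0.14 and -0.06 m and contact force between buffer_b and board above 3 N) or (y of buffer_c in the frame of board between -0.14 and -0.06 m and contact force between buffer_c and board above 3 N))), for 0.1 s.
4. then a buffer is picked up, clear of the plate (z of any of buffer_a, buffer_b, buffer_c in the frame of board above 0.028 m), for 0.1 s.
At the end, for the whole second after the job is handed in: The buffer with the soft spring (which shows in its weight on the board) stands upright (within 6 degrees) and still, its foot flat on the floor of the tray; both stiff buffers stand upright on the plate within 25 mm of where they started (((x of buffer_a in the frame of board between 0.07 and 0.184 m and y of buffer_a in the frame of board between -0.147 and 0.147 m and z of buffer_a in the frame of board below 0.017 m and contact force between buffer_a and board between 0.5 and 1.4 N and angle between each of buffer_a, buffer_b, buffer_c's own z axis and vertical below 0.1 rad and linear speed of buffer_a below 0.02 m/s and distance of each of buffer_b, buffer_c from where it was at the start of the episode below 0.025 m) or (x of buffer_b in the frame of board between 0.07 and 0.184 m and y of buffer_b in the frame of board between -0.147 and 0.147 m and z of buffer_b in the frame of board below 0.017 m and contact force between buffer_b and board between 0.5 and 1.4 N and angle between each of buffer_b, buffer_a, buffer_c's own z axis and vertical below 0.1 rad and linear speed of buffer_b below 0.02 m/s and distance of each of buffer_a, buffer_c from where it was at the start of the episode below 0.025 m) or (x of buffer_c in the frame of board between 0.07 and 0.184 m and y of buffer_c in the frame of board between -0.147 and 0.147 m and z of buffer_c in the frame of board below 0.017 m and contact force between buffer_c and board between 0.5 and 1.4 N and angle between each of buffer_c, buffer_a, buffer_b's own z axis and vertical below 0.1 rad and linear speed of buffer_c below 0.02 m/s and distance of each of buffer_a, buffer_b from where it was at the start of the episode below 0.025 m))); the robot touches nothing.
It fails at once if a buffer is pressed into the board with more than 60 N (contact force between any of buffer_a, buffer_b, buffer_c and board above 60 N).
It fails at once if a buffer is knocked over (angle between any of buffer_a, buffer_b, buffer_c's own z axis and vertical above 0.5 rad).
It also fails if it takes over 61 s, if anything falls off the work surface, if the arm or the gripper's body presses on something with over 40 N, if the wrist force passes 120 N, or if a joint passes its speed limit or range.

## Working session

There is one attempt and no reset: what is moved stays moved. The work goes in short steps, Python scripts to look and compute and a tool call to move; the robot and the scene stay as the last step left them, time stands still between calls to the robot, and variables do not carry over. Pictures are saved under pics/ and viewed, and the job is handed in when it is done.

Besides the shell and the picture viewer there is one more tool, called after "Emit:" as name(argument=value, ...), one argument or row to a line, values as JSON. jog_arm: Moves the arm, as the interface text tells. Its arguments: {"type":"object","properties":{"steps":{"type":"array"}},"required":["steps"]}

```bash
mkdir -p pics; ls
cat > h.py <<'E'
import numpy as np, cv2
from scipy.spatial.transform import Rotation as R
from workcell import ctrl
def cam(name):
    c=ctrl.camera_info(name)
    K=np.array([[c['fx'],0,c['cx']],[0,c['fy'],c['cy']],[0,0,1.]])
    return c,K,np.array(c['dist'],float)
def rot(a):
    a=np.array(a,float)
    return a if a.shape==(3,3) else R.from_rotvec(a).as_matrix() if a.size==3 else R.from_quat(a).as_matrix()
def toplane(name,uv,z):
    c,K,d=cam(name)
    n=cv2.undistortPoints(np.array(uv,float).reshape(-1,1,2),K,d).reshape(-1,2)
    ray=np.c_[n,np.ones(len(n))]@rot(c['attitude']).T
    o=np.array(c['origin'],float)
    return o+ray*((z-o[2])/ray[:,2])[:,None]
def proj(name,P):
    c,K,d=cam(name);A=rot(c['attitude']);o=np.array(c['origin'],float)
    p=(np.array(P,float).reshape(-1,3)-o)@A
    return cv2.projectPoints(p,np.zeros(3),np.zeros(3),K,d)[0].reshape(-1,2)
def save(name,fn):
    im=ctrl.get_image(name);cv2.imwrite('pics/'+fn,im[:,:,::-1]);return im
E
python3 - <<'E'
from h import *
for n in('top','side'):
    print(n,ctrl.camera_info(n)); save(n,n+'0.png')
    for th in('buffer_a','board'):
        print(th,[(r['p'],np.round(r['uv'],1)) for r in ctrl.landmark_of(th,n)])
        print([(r['p'],np.round(r['bbox'],1)) for r in ctrl.look_for(th,n)])
o=ctrl.get_obs();print(o)
E
```

```text
pics
top {'fx': 615.0042635306644, 'fy': 615.0042635306644, 'cx': 319.84953124553715, 'cy': 245.28521004564513, 'dist': array([0.05504117, 0.        , 0.        , 0.        , 0.        ]), 'origin': array([438.47824083,  35.60888449, 703.95336306]), 'attitude': array([-2.14240259,  2.17708845, -0.15425051])}
buffer_a [(0.75, array([437.6, 266.3])), (0.66, array([249.9, 268.7]))]
[(0.97, array([228.3, 251.8, 272.1, 294.1])), (0.95, array([317.6, 256.5, 368.4, 301.3])), (0.85, array([411.4, 243.4, 461.9, 289.2]))]
board []
[(0.8, array([194.5, 106.4, 496.2, 335.9]))]
side {'fx': 498.0364770778053, 'fy': 498.0364770778053, 'cx': 320.6416380053775, 'cy': 233.70086419042246, 'dist': array([-0.07584685,  0.        ,  0.        ,  0.        ,  0.        ]), 'origin': array([421.82269056, 452.33296083, 522.18692539]), 'attitude': array([-0.27682755,  2.81050457, -1.14749451])}
buffer_a [(0.81, array([323.1, 314.1])), (0.77, array([345.8, 253.9])), (0.58, array([349.7, 203.2]))]
[(0.76, array([328. , 214.4, 364.7, 267.4])), (0.73, array([333.7, 163. , 366.9, 213.3])), (0.71, array([304.2, 272.5, 344.6, 331.5]))]
board [(0.79, array([343. , 258.7]))]
[(0.97, array([164.5, 165.9, 402.7, 374.5]))]
{'t': 0.5, 'qpos': array([ 1.15001200e+00,  4.23127443e-01,  1.62990275e+00,  4.64730874e-05,
        1.08863295e+00, -1.89943957e-02]), 'qvel': array([-9.15444956e-04,  6.52192269e-04, -3.49413895e-04, -4.60454752e-04,
       -1.80627955e-05,  7.89417215e-04]), 'joint_torque': array([ 3.53489277e-04, -5.44135022e+01, -2.73817277e+01,  6.43549534e-02,
        1.75348367e-02, -2.16221089e-06]), 'ee_pos': array([244.37754657, 575.22397501, 404.65683087]), 'orientation': array([-6.26915508e-01, -3.07834895e+00,  9.39479979e-05]), 'ft_force': array([-0.43069687,  0.22224219,  0.02663816]), 'moment': array([-0.02581378,  0.03664575,  0.02244342]), 'width': 88.15370139265686}
```

View pics/top0.png

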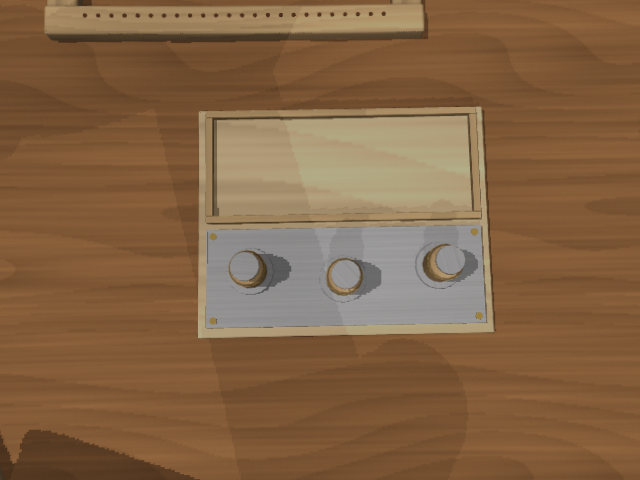

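View pics/side0.png

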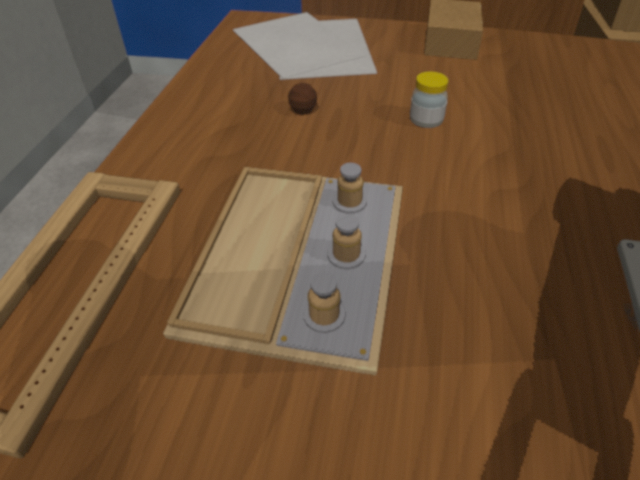

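The top view shows caps near (244,267), (345,274) and (450,261), with the plate corners near (207,231), (481,225), (487,321) and (207,328). The tray is above the plate in the picture, and empty. Next I'll locate these and check them with an overlay.

Run:
```python
from h import *
caps=toplane('top',[(244.5,267),(345,274),(450.5,261)],82)
foot=toplane('top',[(250,269),(344,277),(442,264)],24)
print('cap',np.round(caps,1)[:,:2].tolist()); print('foot',np.round(foot,1)[:,:2].tolist())
print('side foot',np.round(toplane('side',[(323.1,314.1),(345.8,253.9),(349.7,203.2)],18),1)[:,:2].tolist())
c=toplane('top',[(207,231),(481,225),(487,321),(207,328)],18)
print('corners',np.round(c,1)[:,:2].tolist(),'centre',c.mean(0))
ex=(c[0]+c[1]-c[2]-c[3]); print('yaw',np.degrees(np.arctan2(ex[1],ex[0])))
ey=(c[0]+c[3]-c[1]-c[2]); print(np.degrees(np.arctan2(-ey[0],ey[1])),np.linalg.norm(ex)/2,np.linalg.norm(ey)/2)
pos=(caps+foot)[:,:2]/2
t=np.linspace(0,2*np.pi,60)
for n in('top','side'):
    im=cv2.imread('pics/%s0.png'%n)
    for p in pos:
        for r,z in((26,18),(26,24),(15,82)):
            q=proj(n,np.c_[p[0]+r*np.cos(t),p[1]+r*np.sin(t),0*t+z])
            cv2.polylines(im,[np.int32(np.round(q*1))],True,(0,0,255),1)
    im=im[200:350,180:520] if n=='top' else im[150:350,250:430]
    cv2.imwrite('pics/%s_ov.png'%n,cv2.resize(im,None,fx=2.3 if n=='top' else 3,fy=2.3 if n=='top' else 3))
```

```text
cap [[498.9, 103.9], [490.1, 2.2], [501.7, -105.3]]
foot [[502.2, 104.2], [491.6, 0.2], [504.4, -108.9]]
side foot [[499.8, 103.4], [489.2, -0.1], [500.7, -102.9]]
corners [[546.4, 152.9], [548.5, -156.0], [441.0, -157.0], [438.4, 152.0]] centre [493.5820523  -2.0222466  18.       ]
yaw 0.49743458353302245
0.4473078306826764 107.76263483912149 308.9396676297304
```

View pics/top_ov.png

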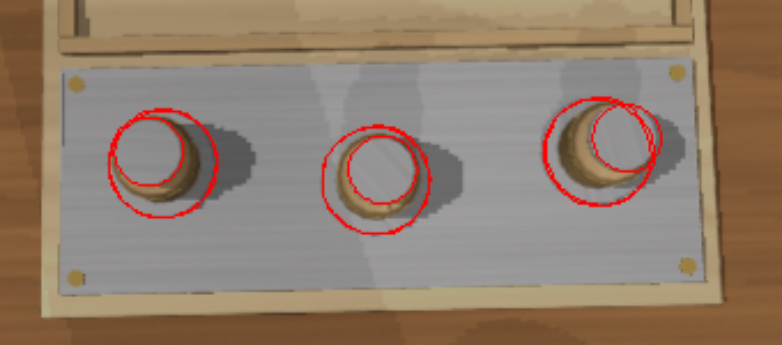

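View pics/side_ov.png

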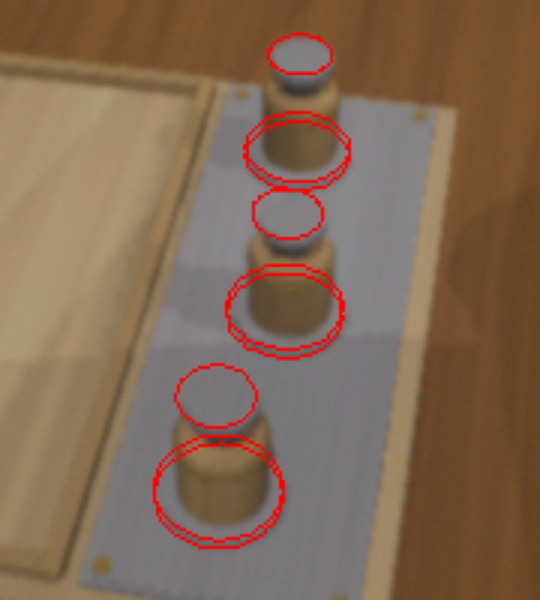

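```bash
cat >> h.py <<'E'
def delta(target):
    o=ctrl.get_obs();M=R.from_rotvec(o['orientation']).as_matrix()
    d=M.T@(np.array(target)-o['ee_pos'])
    ty=M[:,1]
    print('t',round(o['t'],2),'pos',np.round(o['ee_pos'],1),'ydir deg',round(np.degrees(np.arctan2(ty[1],ty[0])),2),'tilt',np.round(M[:,2],4),'tool shift mm',np.round(d,1),'F',np.round(o['ft_force'],2),'w',round(o['width'],1))
E
python3 -c "
from h import *
delta([499.5,103.5,404])"
```

```text
t 0.5 pos [244.4 575.2 404.7] ydir deg 66.98 tilt [-1.e-04 -0.e+00 -1.e+00] tool shift mm [-419.3 -334.4    0.7] F [-0.43  0.22  0.03] w 88.2
```

Emit:
jog_arm(
  steps=[
    [[0,0,0,0,0,-5.75,1],[0,0,0,0,0,-5.75,1],[0,0,0,0,0,-5.75,1],[0,0,0,0,0,-5.75,1],[0,0,0,0,0,0,1]],
  ],
)

```text
t: 0.92
ee_pos: [244.4, 575.2, 404.7]
orientation: [-0.005, 3.142, -0.0]
ft_force: [0.1, -0.7, 0.5]
width: 58.1
```

```bash
python3 -c "
from h import *
delta([499.5,103.5,300])"
```

```text
t 0.92 pos [244.4 575.2 404.7] ydir deg 90.18 tilt [ 0. -0. -1.] tool shift mm [-253.6 -472.5  104.7] F [ 0.09 -0.65  0.48] w 58.1
```

Emit:
jog_arm(
  steps=[
    [[-0.016,-0.0295,0,0,0,0,1],[-0.016,-0.0295,0,0,0,0,1],[-0.016,-0.0295,0,0,0,0,1],[-0.016,-0.0295,0,0,0,0,1],[-0.016,-0.0295,0,0,0,0,1],[-0.016,-0.0295,0,0,0,0,1],[-0.016,-0.0295,0,0,0,0,1],[-0.016,-0.0295,0,0,0,0,1],[-0.016,-0.0295,0,0,0,0,1],[-0.016,-0.0295,0,0,0,0,1],[-0.016,-0.0295,0,0,0,0,1],[-0.016,-0.0295,0,0,0,0,1],[-0.016,-0.0295,0,0,0,0,1],[-0.016,-0.0295,0,0,0,0,1],[-0.016,-0.0295,0,0,0,0,1],[-0.0136,-0.03,0,0,0,0,1],[0,0,0.03,0,0,0,1],[0,0,0.04,0,0,0,1],[0,0,0.03,0,0,0,1],[0,0,0,0,0,0,1]],
  ],
)

```text
t: 2.58
ee_pos: [495.8, 101.8, 300.0]
orientation: [-0.007, -3.133, 0.003]
ft_force: [-1.8, -0.3, -0.4]
width: 0.7
```

```bash
python3 -c "
from h import *
delta([499.5,103.5,266]); save('top','top1.png');save('side','side1.png')"
python3 -c "
import cv2
a=cv2.imread('pics/top1.png')[200:350,180:520];b=cv2.imread('pics/side1.png')[150:380,220:430]
cv2.imwrite('pics/s1.png',cv2.resize(b,None,fx=2.5,fy=2.5))"
```

```text
t 2.58 pos [495.8 101.8 300. ] ydir deg 89.76 tilt [-0.009  -0.0016 -1.    ] tool shift mm [-4.   1.7 33.9] F [-1.83 -0.26 -0.37] w 0.7
```

View pics/s1.png

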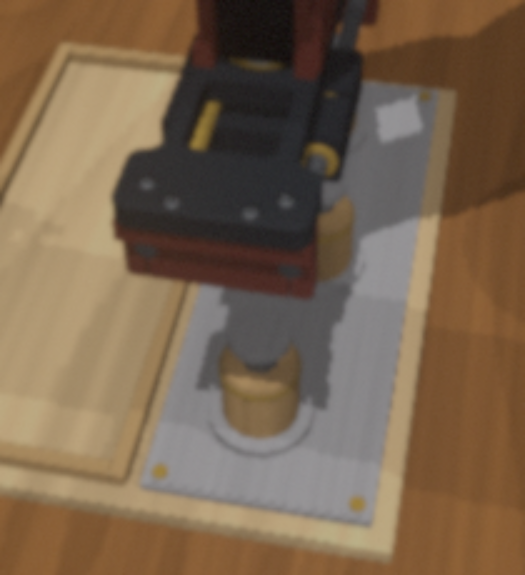

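The gripper hides the cap here, but it appears to be over the left buffer. I'll check that the arm has settled.

```bash
python3 -c "
from h import *
delta([499.5,103.5,266])"
```

```text
t 2.68 pos [497.8 102.6 304.5] ydir deg 89.86 tilt [-2.2e-03 -4.0e-04 -1.0e+00] tool shift mm [-1.8  0.9 38.5] F [ 1.13 -0.57 -0.21] w 0.6
```

Emit:
jog_arm(
  steps=[
    [[0,0,0.01,0,0,0,1],[0,0,0.015,0,0,0,1],[0,0,0.008,0,0,0,1],[0,0,0,0,0,0,1],[0,0,0,0,0,0,1]],
  ],
)

```text
t: 3.1
ee_pos: [498.1, 102.8, 272.3]
orientation: [0.001, 3.141, 0.0]
ft_force: [0.2, -0.4, -0.6]
width: 0.3
```

```bash
python3 -c "
from h import *
delta([499.5,103.5,264])"
```

```text
t 3.1 pos [498.1 102.8 272.3] ydir deg 89.98 tilt [ 8.e-04  1.e-04 -1.e+00] tool shift mm [-1.4  0.7  8.3] F [ 0.18 -0.39 -0.56] w 0.3
```

Emit:
jog_arm(
  steps=[
    [[-0.001,0.001,0.004,0,0,0,1],[0,0,0.004,0,0,0,1],[0,0,0,0,0,0,1],[0,0,0,0,0,0,1],[0,0,0,0,0,0,1]],
  ],
)

```text
t: 3.52
ee_pos: [499.0, 103.7, 263.9]
orientation: [0.001, 3.141, 0.0]
ft_force: [0.3, 0.4, 2.1]
width: 0.6
```

Emit:
jog_arm(
  steps=[
    [[0,0,0.004,0,0,0,1],[0,0,0,0,0,0,1],[0,0,0,0,0,0,1],[0,0,0,0,0,0,1]],
  ],
)

```text
t: 3.85
ee_pos: [499.1, 103.7, 260.0]
orientation: [0.001, 3.141, 0.0]
ft_force: [-0.5, 0.8, 5.3]
width: 0.5
```

Emit:
jog_arm(
  steps=[
    [[0,0,0.004,0,0,0,1],[0,0,0,0,0,0,1],[0,0,0,0,0,0,1],[0,0,0,0,0,0,1]],
  ],
)

```text
t: 4.18
ee_pos: [499.1, 103.7, 256.4]
orientation: [0.001, 3.141, 0.0]
ft_force: [-1.5, 0.1, 12.0]
width: 0.4
```

The left spring is stiff, at about 1.5 N/mm. Next is the middle one.

Emit:
jog_arm(
  steps=[
    [[0,0,-0.01,0,0,0,1],[0,0,-0.015,0,0,0,1],[0,0,-0.015,0,0,0,1],[0.003,-0.02,0,0,0,0,1],[0.003,-0.0207,0,0,0,0,1],[0.003,-0.0207,0,0,0,0,1],[0,-0.0207,0,0,0,0,1],[0,-0.0207,0,0,0,0,1],[0,0,0,0,0,0,1],[0,0,0.015,0,0,0,1],[0,0,0.009,0,0,0,1],[0,0,0,0,0,0,1],[0,0,0,0,0,0,1]],
  ],
)

```text
t: 5.27
ee_pos: [489.5, 1.4, 271.0]
orientation: [0.0, -3.14, -0.0]
ft_force: [0.2, 0.6, 0.7]
width: 0.2
```

```bash
python3 -c "
from h import *
delta([490,0.5,264])"
```

```text
t 5.27 pos [489.5   1.4 271. ] ydir deg 90.01 tilt [-2.e-03  1.e-04 -1.e+00] tool shift mm [-0.5 -0.9  7. ] F [0.18 0.63 0.68] w 0.2
```

Emit:
jog_arm(
  steps=[
    [[0,0,0.004,0,0,0,1],[0,0,0.004,0,0,0,1],[0,0,0,0,0,0,1],[0,0,0,0,0,0,1],[0,0,0,0,0,0,1]],
  ],
)

```text
t: 5.68
ee_pos: [489.9, 0.9, 263.9]
orientation: [0.0, 3.141, 0.0]
ft_force: [-0.2, 0.7, 0.6]
width: 0.4
```

Emit:
jog_arm(
  steps=[
    [[0,0,0.004,0,0,0,1],[0,0,0,0,0,0,1],[0,0,0,0,0,0,1],[0,0,0,0,0,0,1]],
  ],
)

```text
t: 6.02
ee_pos: [490.0, 0.9, 260.0]
orientation: [0.001, 3.141, 0.0]
ft_force: [-0.8, 0.7, 5.7]
width: 0.4
```

Emit:
jog_arm(
  steps=[
    [[0,0,0.004,0,0,0,1],[0,0,0,0,0,0,1],[0,0,0,0,0,0,1],[0,0,0,0,0,0,1]],
  ],
)

```text
t: 6.35
ee_pos: [490.0, 0.9, 256.4]
orientation: [0.001, 3.141, 0.0]
ft_force: [-1.5, 1.3, 11.7]
width: 0.7
```

The middle spring is stiff too. Next is the right one, which should be the soft one.

Emit:
jog_arm(
  steps=[
    [[0,0,-0.01,0,0,0,1],[0,0,-0.015,0,0,0,1],[0,0,-0.015,0,0,0,1],[-0.003,-0.0212,0,0,0,0,1],[-0.004,-0.0212,0,0,0,0,1],[-0.004,-0.0212,0,0,0,0,1],[0,-0.0212,0,0,0,0,1],[0,-0.0212,0,0,0,0,1],[0,0,0,0,0,0,1],[0,0,0.015,0,0,0,1],[0,0,0.009,0,0,0,1],[0,0,0.004,0,0,0,1],[0,0,0.004,0,0,0,1],[0,0,0,0,0,0,1],[0,0,0,0,0,0,1],[0,0,0,0,0,0,1]],
  ],
)

```text
t: 7.68
ee_pos: [500.9, -104.9, 263.9]
orientation: [-0.0, 3.141, -0.0]
ft_force: [-0.6, -0.2, -0.4]
width: 0.6
```

Emit:
jog_arm(
  steps=[
    [[0,0,0.004,0,0,0,1],[0,0,0,0,0,0,1],[0,0,0,0,0,0,1],[0,0,0,0,0,0,1]],
  ],
)

```text
t: 8.02
ee_pos: [501.1, -105.2, 260.0]
orientation: [0.001, 3.141, -0.0]
ft_force: [0.4, 0.3, 2.3]
width: 0.7
```

Emit:
jog_arm(
  steps=[
    [[0,0,0.004,0,0,0,1],[0,0,0,0,0,0,1],[0,0,0,0,0,0,1],[0,0,0,0,0,0,1]],
  ],
)

```text
t: 8.35
ee_pos: [501.0, -105.2, 255.9]
orientation: [0.001, 3.141, -0.0]
ft_force: [1.1, 1.6, 4.7]
width: 0.7
```

The right one is soft, at about 0.55 N/mm. I'll press it a little further, then rise and open.

Emit:
jog_arm(
  steps=[
    [[0,0,0.002,0,0,0,1],[0,0,0,0,0,0,1],[0,0,0,0,0,0,1]],
  ],
)

```text
t: 8.6
ee_pos: [501.0, -105.2, 253.8]
orientation: [0.001, 3.141, -0.0]
ft_force: [1.7, 0.8, 5.5]
width: 0.4
```

Emit:
jog_arm(
  steps=[
    [[0,0,-0.01,0,0,0,1],[0,0,-0.02,0,0,0,1],[0,0,-0.03,0,0,0,-1],[0,0,-0.03,0,0,0,-1],[0,0,0,0,0,0,-1],[0,0,0,0,0,0,-1],[0,0,0,0,0,0,-1],[0,0,0,0,0,0,-1],[0,0,0,0,0,0,-1],[0,0,0,0,0,0,-1],[0,0,0,0,0,0,-1],[0,0,0,0,0,0,-1],[0,0,0,0,0,0,-1],[0,0,0,0,0,0,-1]],
  ],
)

```text
t: 9.77
ee_pos: [500.7, -105.2, 343.5]
orientation: [-0.001, -3.141, -0.0]
ft_force: [-0.1, 0.2, 0.1]
width: 76.8
```

```bash
python3 -c "
from h import *
delta([501.3,-105,211]); save('top','top2.png');im=save('side','side2.png')
print([(r['p'],np.round(toplane('side',r['uv'],18),1)) for r in ctrl.landmark_of('buffer_a','side')])
cv2.imwrite('pics/s2.png',cv2.resize(im[130:350,200:440,::-1],None,fx=2.5,fy=2.5))
"
```

```text
t 9.77 pos [ 500.7 -105.2  343.5] ydir deg 89.98 tilt [-2.e-04  0.e+00 -1.e+00] tool shift mm [ -0.6   0.2 132.5] F [-0.09  0.21  0.08] w 76.8
[(0.72, array([[499.5, 101.3,  18. ]])), (0.61, array([[489.8,   1.4,  18. ]])), (0.56, array([[ 503. , -105.3,   18. ]]))]
```

View pics/s2.png

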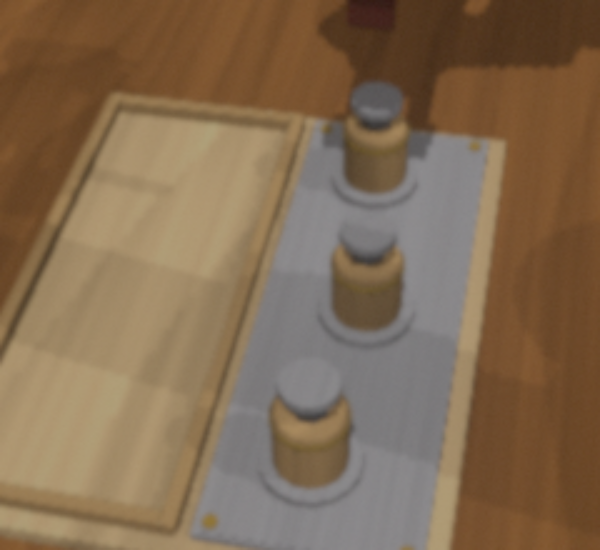

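View pics/top2.png

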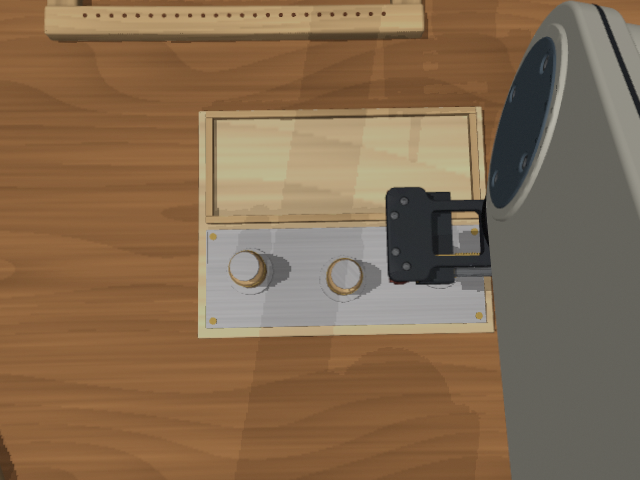

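All three stand where they did at the start. In the side view the right buffer's foot is at (503,-105), which agrees with the estimate. I'll descend and grip.

Emit:
jog_arm(
  steps=[
    [[-0.001,0,0.02,0,0,0,-1],[0,0,0.02,0,0,0,-1],[0,0,0.02,0,0,0,-1],[0,0,0.02,0,0,0,-1],[0,0,0.02,0,0,0,-1],[0,0,0.02,0,0,0,-1],[0,0,0.0125,0,0,0,-1],[0,0,0,0,0,0,-1],[0,0,0,0,0,0,-1]],
  ],
)

```text
t: 10.67
ee_pos: [501.6, -105.2, 210.8]
orientation: [-0.001, -3.14, -0.0]
ft_force: [0.4, -0.1, -0.0]
width: 87.5
```

Emit:
jog_arm(
  steps=[
    [[0,0,0,0,0,0,1],[0,0,0,0,0,0,1],[0,0,0,0,0,0,1],[0,0,0,0,0,0,1],[0,0,0,0,0,0,1],[0,0,0,0,0,0,1],[0,0,0,0,0,0,1],[0,0,0,0,0,0,1],[0,0,0,0,0,0,1],[0,0,0,0,0,0,1]],
  ],
)

```text
t: 11.5
ee_pos: [501.8, -105.2, 211.2]
orientation: [-0.0, -3.142, -0.0]
ft_force: [-0.3, -0.3, 1.8]
width: 37.4
```

Emit:
jog_arm(
  steps=[
    [[0,0,-0.01,0,0,0,1],[0,0,-0.015,0,0,0,1],[0,0,-0.015,0,0,0,1],[0,0,0,0,0,0,1],[-0.015,0,0,0,0,0,1],[-0.02,0,0,0,0,0,1],[-0.02,0,0,0,0,0,1],[-0.02,0.01,0,0,0,0,1],[-0.02,0.01,0,0,0,0,1],[-0.015,0.01,0,0,0,0,1],[-0.008,0.005,0,0,0,0,1],[0,0,0,0,0,0,1],[0,0,0,0,0,0,1]],
  ],
)

```text
t: 12.58
ee_pos: [619.2, -70.1, 250.6]
orientation: [0.001, -3.14, 0.0]
ft_force: [-0.3, 0.6, -1.0]
width: 37.3
```

```bash
python3 -c "
from h import *
delta([620,-70,206]); save('top','top3.png');im=save('side','side3.png')
cv2.imwrite('pics/s3.png',cv2.resize(im[130:370,150:440,::-1],None,fx=2.5,fy=2.5))
"
```

```text
t 12.58 pos [619.2 -70.1 250.6] ydir deg 90.02 tilt [-0.0014 -0.     -1.    ] tool shift mm [-0.9  0.1 44.6] F [-0.32  0.57 -1.04] w 37.3
```

View pics/s3.png

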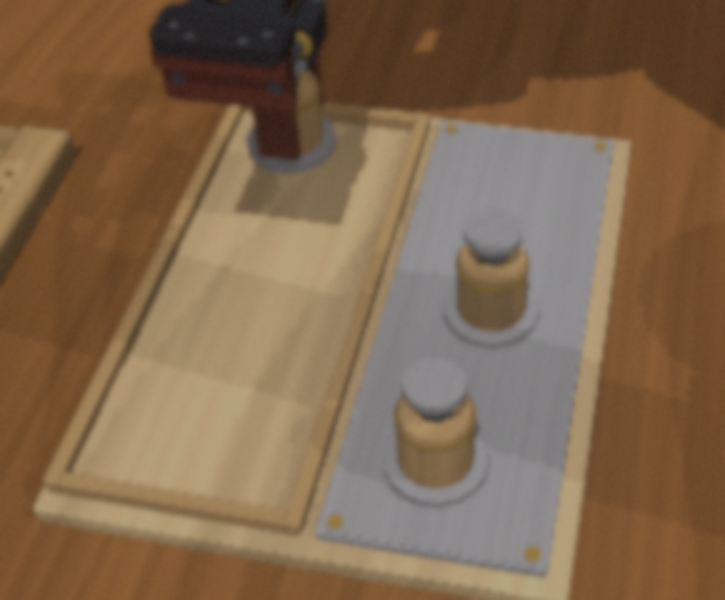

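The buffer hangs upright over the tray and the other two haven't moved. I'll lower it.

Emit:
jog_arm(
  steps=[
    [[0,0,0.012,0,0,0,1],[0,0,0.015,0,0,0,1],[0,0,0.01,0,0,0,1],[0,0,0.004,0,0,0,1],[0,0,0.003,0,0,0,1],[0,0,0,0,0,0,1],[0,0,0,0,0,0,1],[0,0,0,0,0,0,1]],
  ],
)

```text
t: 13.35
ee_pos: [620.0, -70.3, 207.7]
orientation: [0.001, 3.141, -0.0]
ft_force: [0.3, 1.0, -1.8]
width: 37.2
```

Emit:
jog_arm(
  steps=[
    [[0,0,0.001,0,0,0,1],[0,0,0,0,0,0,1],[0,0,0,0,0,0,1]],
  ],
)

```text
t: 13.6
ee_pos: [619.9, -70.2, 206.5]
orientation: [0.001, 3.141, -0.0]
ft_force: [-0.2, -0.6, -2.2]
width: 37.5
```

Emit:
jog_arm(
  steps=[
    [[0,0,0.001,0,0,0,1],[0,0,0,0,0,0,1],[0,0,0,0,0,0,1]],
  ],
)

```text
t: 13.85
ee_pos: [619.9, -70.2, 205.3]
orientation: [0.0, 3.141, -0.0]
ft_force: [0.2, 0.3, -0.1]
width: 37.5
```

Emit:
jog_arm(
  steps=[
    [[0,0,0.0005,0,0,0,1],[0,0,0,0,0,0,1],[0,0,0,0,0,0,1]],
  ],
)

```text
t: 14.1
ee_pos: [619.9, -70.2, 205.3]
orientation: [0.001, 3.141, -0.0]
ft_force: [-1.8, 0.4, 6.1]
width: 36.9
```

Contact with the tray floor (+6 N). I'll release and rise.

Emit:
jog_arm(
  steps=[
    [[0,0,-0.0005,0,0,0,1],[0,0,0,0,0,0,-1],[0,0,0,0,0,0,-1],[0,0,0,0,0,0,-1],[0,0,0,0,0,0,-1],[0,0,0,0,0,0,-1],[0,0,0,0,0,0,-1],[0,0,0,0,0,0,-1],[0,0,0,0,0,0,-1],[0,0,0,0,0,0,-1]],
  ],
)

```text
t: 14.93
ee_pos: [619.7, -70.2, 205.2]
orientation: [0.0, 3.142, -0.0]
ft_force: [0.7, 0.0, -0.3]
width: 87.1
```

Emit:
jog_arm(
  steps=[
    [[0,0,-0.01,0,0,0,-1],[0,0,-0.02,0,0,0,-1],[0,0,-0.02,0,0,0,-1],[0,0,-0.03,0,0,0,-1],[0,0,-0.03,0,0,0,-1],[0,0,-0.03,0,0,0,-1],[0,0,-0.02,0,0,0,-1],[0,0,0,0,0,0,-1],[0,0,0,0,0,0,-1],[0,0,0,0,0,0,-1]],
  ],
)

```text
t: 15.77
ee_pos: [619.2, -70.2, 364.7]
orientation: [-0.001, -3.141, -0.0]
ft_force: [-0.5, -0.2, -0.5]
width: 87.7
```

```bash
python3 -c "
from h import *
delta([620,-70,206]);im=save('side','side4.png')
for r in ctrl.landmark_of('buffer_a','side'): print(r['p'],np.round(toplane('side',r['uv'],18),1),np.round(toplane('side',r['uv'],12),1))
cv2.imwrite('pics/s4.png',cv2.resize(im[130:370,150:440,::-1],None,fx=2.5,fy=2.5))
"
```

```text
t 15.77 pos [619.2 -70.2 364.7] ydir deg 89.97 tilt [-9.e-04  1.e-04 -1.e+00] tool shift mm [-9.000e-01  1.000e-01  1.587e+02] F [-0.49 -0.17 -0.48] w 87.7
0.9 [[615.9 -65.2  18. ]] [[618.2 -71.4  12. ]]
0.77 [[492.9   5.7  18. ]] [[4.938e+02 4.000e-01 1.200e+01]]
0.74 [[498.8 100.8  18. ]] [[499.7  96.6  12. ]]
```

View pics/s4.png

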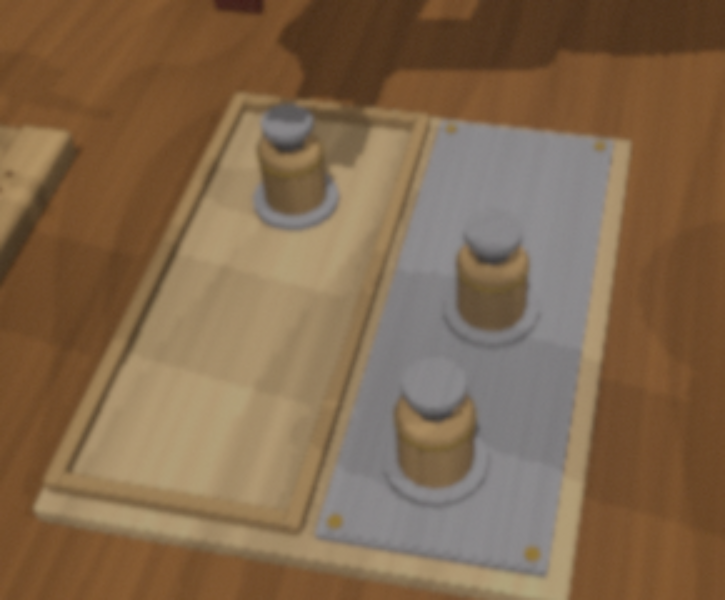

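The soft buffer stands upright inside the tray, the two others are on the plate as before, and the gripper is clear.

```bash
python3 -c "
from h import *
print(ctrl.close_job())"
```

```text
the job is handed in; nothing more can be done
None
```

I pressed the three buffers from left to right, found the soft one on the right, and set it down in the tray. The job was handed in at about 16 s.

| Buffer | Wrist force when pressed | Stiffness |
|---|---|---|
| Left | about 12 N at 7.6 mm | about 1.5 N/mm, good |
| Middle | about 12 N at 7.6 mm | about 1.5 N/mm, good |
| Right | about 5.5 N at 10 mm | about 0.55 N/mm, tired |

**Placing:** I gripped the right buffer by its barrel and lifted it 40 mm. I lowered it at about (620, -70) mm until the wrist force showed it touching the tray floor, then let go. The arm rose clear.

**Last checks:** The side picture shows the soft buffer upright inside the tray at about (618, -71) mm. The two good ones look upright and unmoved on the plate. The network put the middle buffer about 5 mm from its earlier estimate and the left one about 2 mm. I took this as network error, since the buffers look the same in the side pictures before and after. I did not take a top picture after the placing. The wrist force was too noisy to confirm the buffer's weight: it read about 1 to 2 N in the lift, against about 1.1 N expected.

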